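# Seat the sample carousel and lock it with its R-clip

### The job

The sample carousel has ridden up its stud: press it down until it sits fully home on the drive. Then take the R-clip from the worktop and lock the carousel with it: push the clip's straight leg through the cross hole in the stud, from the front of the changer, until the bow springs over the stud and closes round it, and let go. Feel for the hole and do not force the clip or the machine; leave the things standing around alone.

Things in the scene. Friction and masses are not known exactly. Their poses are not given: they have to be found in the camera images.
- changer: Sample changer: white drive unit, 200 x 156 x 64 mm, fixed to the worktop; on it a grey-blue carousel, 160 mm across, with ten dark wells, on an upright polished steel stud. Origin on the worktop under the stud's axis; z up; -x is its front (dark control panel, 118 mm off), facing roughly to the robot.
- stud_axis (a point): Point on the axis of the upright 16 mm steel stud, 100 mm above the worktop; axes as the changer's. A 6 mm cross hole runs level through the stud along x, through its axis. The stud is screwed in to no exact height: the hole's centre lies anywhere from 4.5 to 16.5 mm above this point (not measured, new each time). Stud top: 16 mm above the hole's centre. The stud is firm.
- hub_top (a point): Centre of the top of the white ribbed hub, 42 mm across, in the middle of the carousel; the stud comes out of it. At the height of stud_axis when home; the grey-blue plate's top is 18 mm lower. It moves with the carousel, which does not turn. While the carousel is up, the hub blocks the hole. Plate and hub may be pressed anywhere.
- carousel (a joint): How far the carousel stands above its home seat, in m (0 = fully home, starts 0.016 to 0.020). It slides on the stud with a friction of about 6 N, stays where it is left, and meets a hard stop when home.
- clip_coil (a point): R-clip of 4 mm bright steel wire, about 40 g, lying flat. Site: centre of its double coil, 24 mm across, 8 mm high (4 mm above the underside); grasp it here, across y. x: along the straight leg from coil to tip; y: towards the bow; z up. The leg's centre line lies 10 mm to -y and 2 mm below this point, flush with the coil's edge, so a finger pad lies flat on both.
- clip_tip (a point): Square-cut end of the clip's straight leg: 76 mm in x, -10 mm in y, -2 mm in z from the coil's centre; same axes. The 4 mm leg goes through the 6 mm hole.
- clip_seat (a point): Point on the leg's centre line, 40 mm in x ahead of the coil's centre: the stud's axis lies here when the clip is fully on. The bow's flared end (62 mm ahead of the coil) meets the stud about 16 mm before that, with the leg already through; the bow springs over about 7 mm before and pulls itself on. Pushing on past it meets a second, stiffer neck.
- bow (a joint): Springing of the clip's bow arm, in rad: 0 when free, about 0.08 while the bow's throat rides over the stud, about 0.02 when closed round the stud. Getting it over takes a push of roughly 8 to 14 N along the leg, which drops suddenly as it springs over.
- coverglass_mid (a point): White and grey box of cover glasses, 55 x 55 x 22 mm, loose on the worktop; centre of the box. Leave it alone.
- cup_mid (a point): White-lidded specimen cup, 61 mm across, 68 mm high, loose on the worktop; point on its axis half-way up. Leave it alone.
- dropper_mid (a point): Dropper bottle with a teal cap, 30 mm across, 80 mm high, loose on the worktop; point on its axis half-way up. Leave it alone.

How it is judged:
By the outcome, as a careful person would: the job done as asked, in the order asked, and still so for the second after the job is handed in, with the robot touching nothing.
It also fails if it takes over 72 s, if anything falls off the work surface, if the arm or the gripper's body presses on something with over 40 N, if the wrist force passes 120 N, or if a joint passes its speed limit or range.

### The arm

A 7-joint arm with a two-finger parallel gripper is mounted at the origin on a cart in front of the work surface, level with it; the furniture and walls round the work are solid. World frame = base frame: x ahead of the robot, y to its left, z up, the work surface at z = 0. Lengths are in mm, angles in rad, forces in N, time in s.
With the tool pointing down it reaches from about 400 to 875 mm from the base axis. Payload 4.4 kg.
Tool frame: the origin (TCP) lies where the fingers leave the gripper's body, on its centre line; the fingertips stand 73 mm ahead of it and the grasp point (between the pads) lies 54 mm ahead of it; z points along the fingers, y is the line along which they close (so a half turn about z gives the same grasp; the last joint's range is limited). The gripper opens to 85 mm and grips with 20 to 120 N. Pads are 22 mm wide; open, the fingers measure 114 mm over their backs; the gripper's body (76 mm by 85 mm) begins 54 mm behind the grasp point. The pads swing forward as they close: fully open they stand 13 mm farther back than shut.
Start: joints at [-1.311, 0.628, 0.038, 1.517, -0.027, 0.996, -0.02], TCP at [208.022, 615.828, 303.913] pointing down, gripper open.
Joint ranges: [-3.06, 3.06], [-0.37, 2.12], [-1.25, 1.32], [0.18, 2.47], [-1.1, 4.24], [0.23, 1.98], [-2.94, 2.94]. Speed limits (rad/s): [2.57, 2.57, 3.14, 3.14, 3.14, 3.14, 3.14].

### API

Orientations are given as [roll, pitch, yaw] about the fixed x, y, z axes, in that order (R = Rz(yaw) Ry(pitch) Rx(roll)).
In Python, from cell import ctrl gives the robot as it stands.
- The arm moves only by the tool send_rows, never from a script. Its argument "rows" is a list that holds one entry, the list of rows, each a list of 6 numbers: the shift along the tool's x, y, z in cm, then the turn, a rotation vector about the tool's x, y, z in rad. In form: [[[tx, ty, tz, wx, wy, wz], ...]]. A call has 1 to 10 rows; each row is the pose to reach, as a shift and turn from the pose commanded when the call began, along the tool's axes at that moment; what a row does not reach only later rows make up. A row lasts 1/10 s, in which the tool goes at most 50 mm and 8.59 degrees, less where a joint would pass 70% of its speed; a pose out of reach is approached as far as the arm can. A call with a gripper value outside its range is refused whole. "grip" is the closure in counts, from 0 (fully open) to 255 (shut), set as the call begins (left out, the last holds). The fingers move at their own pace and stop on an object; the grip force is fixed at half the most. Time passes only in rows, so rows that repeat a pose let the fingers close. It gives the time, the measured TCP pose, the force, the opening and the grip force at its end, in the units of the state.
- ctrl.read_state(): the state, without advancing time (a new reading comes with each control period).
- ctrl.get_image(name): name is "side" or "top" or "wrist"; returns a dict with "pixels" (420x560x3 uint8, red, green, blue), "fx", "fy", "cx", "cy" (pixels), "extrinsics" (4x4, takes a point from camera to world coordinates); the wrist camera has in their place "mount" (4x4, takes a point from camera to tool coordinates, whose origin is the TCP and whose axes are the flange's). Camera axes: x right, y up, looking along -z (the intrinsics and any distortion apply to the point x, -y, -z); pixel columns grow to the right and rows downward; lengths in mm; the calibration is good to about 2 mm. The wrist camera is an equidistant fisheye: a pixel r from the principal point sees the ray r / f radians off the axis. A picture is of the moment at which its call begins: read the wrist's pose just before it. There is no depth.
- ctrl.finish_job(): hands the job in; it is judged then, once.
The state is a dict: "clock": time; "qpos": joint angles; "qd": joint speeds; "tau": joint torques, N m; "eef_pos": TCP position; "tool_rot": TCP orientation; "force": force on the tool from outside, world axes, zero at the start; "torque": the same for the moment, N m; "width": finger opening in mm; "gripper_force": force on a finger pad.
Only numpy, scipy, OpenCV 4.12 (cv2) and the standard library are available. Lean on these libraries where they do the work, as an engineer would, in place of code of your own. Each camera call takes 0.05 s, during which the arm holds its last target. There are 200 camera calls.

## Working session

There is one attempt and no reset: what is moved stays moved. The work goes in short steps, Python scripts to look and compute and a tool call to move; the robot and the scene stay as the last step left them, time stands still between calls to the robot, and variables do not carry over. Pictures are saved under pics/ and viewed, at most 10 in all, crops included, and the job is handed in when it is done.

Besides the shell and the picture viewer there is one more tool, called after ">>>" as name(argument=value, ...), one argument or row to a line, values as JSON. send_rows: Moves the arm, as the interface text tells. Its arguments: {"type":"object","properties":{"rows":{"type":"array","items":{"type":"array","items":{"type":"array","items":{"type":"number"}}}},"grip":{"type":"number"}},"required":["rows"]}

```bash
ls; mkdir -p pics; python3 - <<'E'
from cell import ctrl
import cv2,json,numpy as np
np.set_printoptions(precision=4,suppress=True)
for n in("side","top"):
    im=ctrl.get_image(n); cv2.imwrite(f"pics/{n}0.png",cv2.cvtColor(im["pixels"],cv2.COLOR_RGB2BGR))
    print(n,im["fx"],im["fy"],im["cx"],im["cy"],[k for k in im]);print(im["extrinsics"])
im=ctrl.get_image("wrist");print(im["mount"],im["fx"],im["cx"],im["cy"])
print(ctrl.read_state())
E
```

```text
pics
side 460.97472404850697 460.97472404850697 279.7708480094747 203.59710353667705 ['pixels', 'fx', 'fy', 'cx', 'cy', 'extrinsics']
[[ -0.9828   0.1079  -0.1498 438.7244]
 [ -0.1833  -0.4713   0.8627 919.8954]
 [  0.0224   0.8754   0.483  590.3871]
 [  0.       0.       0.       1.    ]]
top 537.0741813169321 537.0741813169321 283.2699833598371 207.75078585784868 ['pixels', 'fx', 'fy', 'cx', 'cy', 'extrinsics']
[[   0.0212    0.9885   -0.1494  373.8175]
 [  -0.9998    0.0213   -0.0008   72.7799]
 [   0.0024    0.1494    0.9888 1431.1264]
 [   0.        0.        0.        1.    ]]
[[ -0.0009   0.9547   0.2977  75.4907]
 [  1.       0.0009   0.0001   1.1495]
 [ -0.0002   0.2977  -0.9547 -70.0227]
 [  0.       0.       0.       1.    ]] 325.19226210127806 285.15375890718605 204.23038603385905
{'clock': 0.15, 'qpos': array([-1.3108,  0.6292,  0.0384,  1.5181, -0.027 ,  0.9963, -0.02  ]), 'qd': array([-0.001 , -0.0046,  0.0012, -0.0026,  0.001 ,  0.0011,  0.0014]), 'tau': array([  0.0009, -56.3802,   1.2275, -19.3654,   0.0111,   0.0074,
        -0.    ]), 'eef_pos': array([207.8928, 615.4775, 303.1873]), 'tool_rot': array([-3.1401,  0.    ,  2.8158]), 'force': array([-0.0251,  0.1996,  0.3654]), 'torque': array([0.0013, 0.0147, 0.0179]), 'gripper_force': 0.0, 'width': 85.48886897305361}
```

View pictures.

View pics/side0.png

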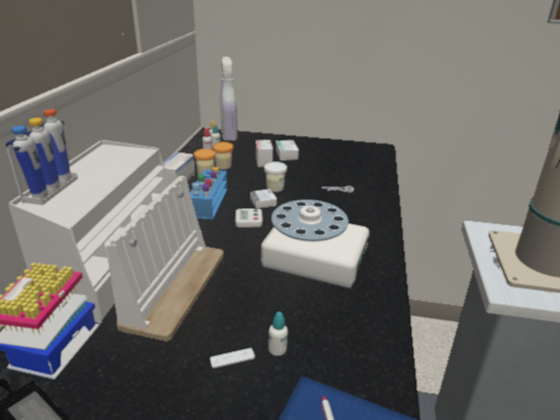

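View pics/top0.png

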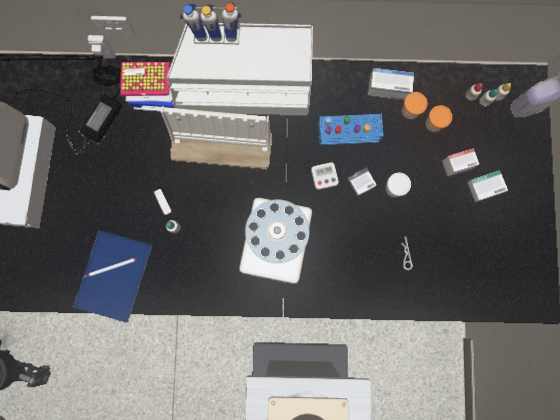

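```bash
cat > h.py <<'E'
import numpy as np,cv2
from scipy.spatial.transform import Rotation as R
from cell import ctrl
CAM={}
def shot(n,save=None):
    im=ctrl.get_image(n); 
    if save: cv2.imwrite(f"pics/{save}.png",cv2.cvtColor(im["pixels"],cv2.COLOR_RGB2BGR))
    return im
def ray(im,u,v,st=None):
    x=(u-im["cx"]);y=(v-im["cy"])
    if "mount" in im:
        r=np.hypot(x,y);th=r/im["fx"];d=np.array([np.sin(th)*x/r,-np.sin(th)*y/r,-np.cos(th)])
        T=np.eye(4);T[:3,:3]=R.from_euler('xyz',st["tool_rot"]).as_matrix();T[:3,3]=st["eef_pos"];T=T@im["mount"]
    else:
        d=np.array([x/im["fx"],-y/im["fy"],-1]);T=im["extrinsics"]
    T=np.array(T);return T[:3,3],T[:3,:3]@d
def onz(im,u,v,z,st=None):
    o,d=ray(im,u,v,st);return o+d*(z-o[2])/d[2]
def px(im,p,st=None):
    if "mount" in im:
        T=np.eye(4);T[:3,:3]=R.from_euler('xyz',st["tool_rot"]).as_matrix();T[:3,3]=st["eef_pos"];T=T@np.array(im["mount"])
    else:T=np.array(im["extrinsics"])
    c=np.linalg.inv(T)@np.r_[p,1];x,y,z=c[0],-c[1],-c[2]
    if "mount" in im:
        r=np.hypot(x,y);th=np.arctan2(r,z);return im["cx"]+im["fx"]*th*x/r,im["cy"]+im["fx"]*th*y/r
    return im["cx"]+im["fx"]*x/z,im["cy"]+im["fy"]*y/z
E
python3 - <<'E'
from h import *
np.set_printoptions(precision=1,suppress=True)
im=shot("top");a=cv2.cvtColor(im["pixels"],cv2.COLOR_RGB2BGR)
l=cv2.resize(a[190:290,230:320],None,fx=5,fy=5,interpolation=cv2.INTER_CUBIC)
r=cv2.resize(a[225:285,380:435],None,fx=6,fy=6,interpolation=cv2.INTER_CUBIC)[:, :330]
r=np.vstack([r,np.zeros((l.shape[0]-r.shape[0],330,3),np.uint8)])
cv2.imwrite("pics/crop1.png",np.hstack([l,r]))
print("stud",onz(im,277,230,125),"tip",onz(im,406,238,2),"coil",onz(im,408,266,4))
for p in((242,275),(300,282),(311,204),(252,198)):print(onz(im,*p,64))
for p in((399,184),(362,181),(323,176),(172,227)):print(onz(im,*p,50))
E
```

```text
stud [515.9  88.  125. ] tip [ 515.2 -255.4    2. ] coil [ 440.8 -259.2    4. ]
[406.4 174.5  64. ]
[392.   27.7  64. ]
[591.7   2.7  64. ]
[604.1 155.2  64. ]
[ 652.  -227.8   50. ]
[ 657.9 -130.9   50. ]
[669.1 -28.5  50. ]
[526.  360.5  50. ]
```

View pics/crop1.png

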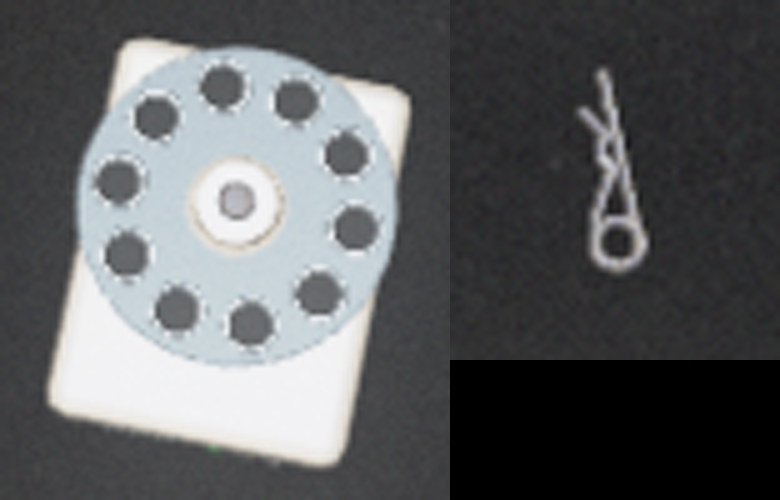

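```bash
cat >> h.py <<'E'
def rel(p,yaw,cur=None):
    st=cur or ctrl.read_state();A=R.from_euler('xyz',st["tool_rot"]);A=R.from_euler('xyz',[np.pi,0,A.as_euler('xyz')[2]])if cur else A
    d=A.inv().apply(np.array(p)-st["eef_pos"])/10
    w=(A.inv()*R.from_euler('xyz',[np.pi,0,yaw])).as_rotvec()
    return np.round(np.r_[d,w],3)
E
python3 -c "
from h import *
print(rel([400,287,290],1.3))"
```

```text
[-2.8711e+01 -2.4976e+01  1.3630e+00 -1.0000e-03  1.0000e-03  1.5160e+00]
```

>>> send_rows(
  rows=[
    [[-28.7,-25.0,1.4,0,0,1.5],[-28.7,-25.0,1.4,0,0,1.5],[-28.7,-25.0,1.4,0,0,1.5],[-28.7,-25.0,1.4,0,0,1.5],[-28.7,-25.0,1.4,0,0,1.5],[-28.7,-25.0,1.4,0,0,1.5],[-28.7,-25.0,1.4,0,0,1.5],[-28.7,-25.0,1.4,0,0,1.5],[-28.7,-25.0,1.4,0,0,1.5],[-28.7,-25.0,1.4,0,0,1.5]],
  ],
  grip=255,
)

```text
clock: 1.2
eef_pos: [400.6, 285.7, 290.0]
tool_rot: [3.142, -0.0, 1.306]
force: [-0.1, 0.6, 0.0]
width: 0.1
gripper_force: 0.0
```

```bash
python3 -c "
from h import *
print(rel([516,88,270],-.197),ctrl.read_state())"
```

```text
[-16.069  16.305   2.002  -0.     -0.      1.503] {'clock': 1.2, 'qpos': array([-1.00468068,  0.45927938,  0.46808899,  1.97328103, -0.29028546,
        0.77388404, -0.6332686 ]), 'qd': array([-0.31529754,  0.07064381,  0.41426108,  0.00284918, -0.28123284,
        0.04951135, -1.19112869]), 'tau': array([  2.85662323, -41.30452037,   4.65016723, -15.30717552,
         0.42544269,  -0.07159419,   1.27152365]), 'eef_pos': array([400.63603341, 285.72790986, 290.03491473]), 'tool_rot': array([ 3.14153509e+00, -1.23937227e-04,  1.30626199e+00]), 'force': array([-0.14582118,  0.62977377,  0.0077444 ]), 'torque': array([-0.00970997, -0.00869814,  0.01960123]), 'gripper_force': 0.0, 'width': 0.12225418161797204}
```

>>> send_rows(
  rows=[
    [[-16.1,16.3,2.0,0,0,1.5],[-16.1,16.3,2.0,0,0,1.5],[-16.1,16.3,2.0,0,0,1.5],[-16.1,16.3,2.0,0,0,1.5],[-16.1,16.3,2.0,0,0,1.5],[-16.1,16.3,2.0,0,0,1.5],[-16.1,16.3,2.0,0,0,1.5],[-16.1,16.3,2.0,0,0,1.5],[-16.1,16.3,2.0,0,0,1.5],[-16.1,16.3,2.0,0,0,1.5]],
  ],
)

```text
clock: 2.2
eef_pos: [517.0, 90.4, 269.8]
tool_rot: [-3.141, 0.0, -0.19]
force: [-0.5, 0.1, -0.1]
width: 0.0
gripper_force: 0.0
```

```bash
python3 -c "
from h import *
st=ctrl.read_state();print(st['qpos'],st['eef_pos'],st['tool_rot'])
im=shot('wrist','w1');print(px(im,[516,88,126],st))"
```

```text
[-0.76881481  0.64144677  0.86023557  1.91797241 -0.63124294  0.8770764
 -1.34269182] [516.95636363  90.35033082 269.80307593] [-3.14141591e+00  2.38453743e-04 -1.90166452e-01]
(np.float64(290.414030883113), np.float64(218.68971888504763))
```

View pics/w1.png

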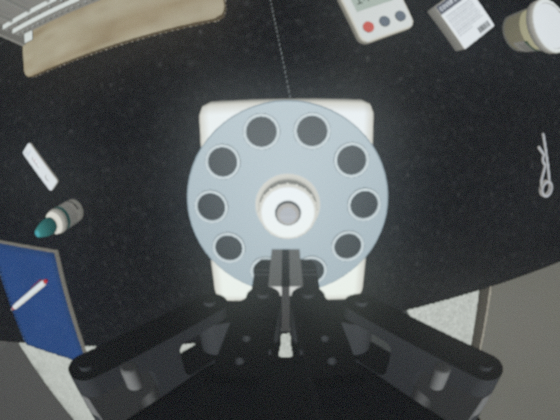

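```bash
python3 - <<'E'
from h import *
np.set_printoptions(precision=1,suppress=True)
st=ctrl.read_state();im=shot('wrist');print(st['eef_pos'],st['tool_rot'])
a=cv2.cvtColor(im["pixels"],cv2.COLOR_RGB2BGR)
cv2.imwrite("pics/w1c.png",cv2.resize(a[90:310,180:400],None,fx=2.7,fy=2.7,interpolation=cv2.INTER_CUBIC))
for z in(120,126,132):print(onz(im,288,212,z,st))
# plate silhouette ellipse centre by colour
h=cv2.cvtColor(a,cv2.COLOR_BGR2HSV);m=cv2.inRange(h,(90,25,90),(115,120,230));print(m.sum()/255)
c=max(cv2.findContours(m,0,1)[0],key=cv2.contourArea)[:,0]
c=c[c[:,1]<230];P=np.array([onz(im,*p,99,st)[:2] for p in c.astype(float)])
A=np.c_[2*P,np.ones(len(P))];s=np.linalg.lstsq(A,(P**2).sum(1),rcond=None)[0];print("plate centre",s[:2],"r",np.sqrt(s[2]+(s[:2]**2).sum()))
E
```

```text
[516.9  90.5 269.6] [ 3.1  0.  -0.2]
[519.1  89.1 120. ]
[521.1  88.8 126. ]
[523.1  88.4 132. ]
19371.0
plate centre [516.1  90.1] r 80.83558801163488
```

View pics/w1c.png

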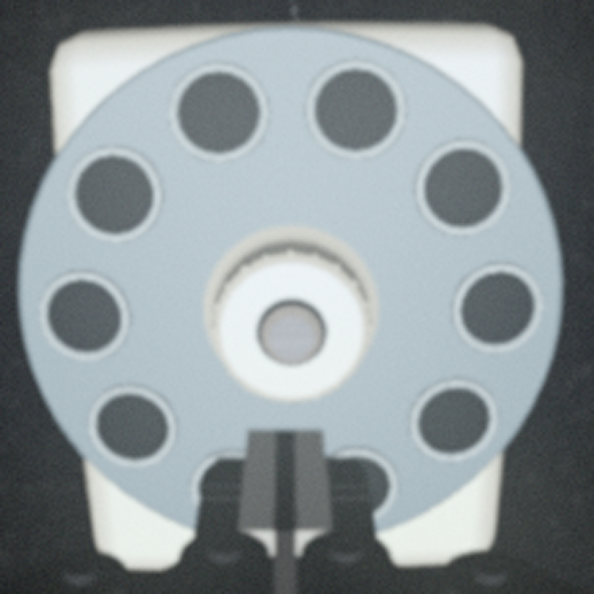

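```bash
python3 -c "
from h import *
print(rel([479.5,96.5,182],-.193))"
```

```text
[-3.783e+00  8.500e-02  8.755e+00  1.000e-03  0.000e+00  9.000e-03]
```

>>> send_rows(
  rows=[
    [[-3.78,0.09,2,0,0,0],[-3.78,0.09,5,0,0,0],[-3.78,0.09,7.5,0,0,0],[-3.78,0.09,8.75,0,0,0],[-3.78,0.09,8.75,0,0,0],[-3.78,0.09,8.75,0,0,0]],
  ],
)

```text
clock: 2.9
eef_pos: [480.3, 95.9, 183.0]
tool_rot: [-3.141, -0.001, -0.184]
force: [0.4, -0.0, 0.0]
width: 0.2
gripper_force: 0.0
```

>>> send_rows(
  rows=[
    [[0,0,0.3,0,0,0],[0,0,0.6,0,0,0],[0,0,0.9,0,0,0],[0,0,1.2,0,0,0],[0,0,1.5,0,0,0],[0,0,1.7,0,0,0],[0,0,1.9,0,0,0],[0,0,2.1,0,0,0],[0,0,2.2,0,0,0],[0,0,2.2,0,0,0]],
  ],
)

```text
clock: 3.9
eef_pos: [479.7, 96.2, 160.2]
tool_rot: [3.141, 0.0, -0.184]
force: [0.6, -0.1, 0.1]
width: -0.5
gripper_force: 0.5
```

>>> send_rows(
  rows=[
    [[0,0,0.1,0,0,0],[0,0,0.2,0,0,0],[0,0,0.3,0,0,0],[0,0,0.4,0,0,0],[0,0,0.45,0,0,0],[0,0,0.45,0,0,0]],
  ],
)

```text
clock: 4.5
eef_pos: [479.7, 96.2, 155.8]
tool_rot: [3.141, 0.0, -0.184]
force: [0.4, 1.4, 1.7]
width: 0.3
gripper_force: 0.7
```

```bash
python3 - <<'E'
from h import *
st=ctrl.read_state();print(st)
a=shot('wrist','w2');s=shot('side')['pixels'][:,:,::-1]
cv2.imwrite("pics/c2.png",np.hstack([cv2.resize(a['pixels'][90:310,180:400,::-1],(400,400)),cv2.resize(s[190:290,255:355],(400,400),interpolation=2)]))
E
```

```text
{'clock': 4.5, 'qpos': array([-0.67708489,  0.74929859,  0.654536  ,  2.09785116, -0.85416228,
        0.5821103 , -1.15577334]), 'qd': array([-0.00010684,  0.00085521,  0.00100606, -0.00042777,  0.0012939 ,
       -0.00051406, -0.00054574]), 'tau': array([ 1.76697979e-01, -4.52110326e+01,  8.81586045e+00, -7.52854407e+00,
        1.69134219e-01,  1.41284312e-01,  7.43925688e-03]), 'eef_pos': array([479.67619902,  96.21234447, 155.77942063]), 'tool_rot': array([ 3.14144144e+00,  5.69462318e-05, -1.84246105e-01]), 'force': array([0.41403248, 1.41922679, 1.71101389]), 'torque': array([ 0.12756853, -0.19477162, -0.03033334]), 'gripper_force': 0.6544364662840962, 'width': 0.2698231392347411}
```

View pics/c2.png

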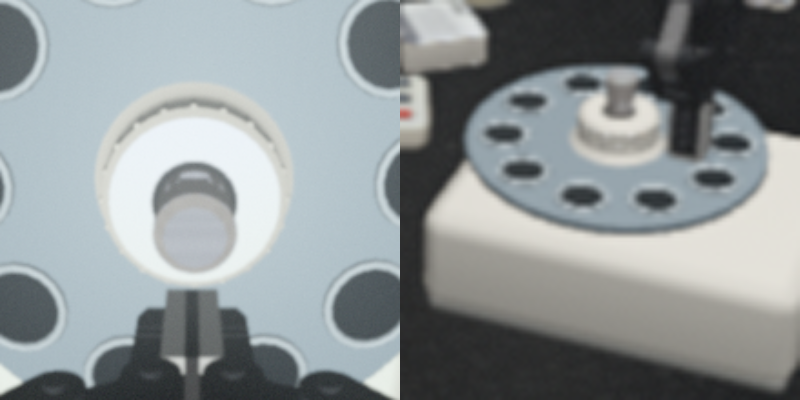

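>>> send_rows(
  rows=[
    [[0,0,0.1,0,0,0],[0,0,0.15,0,0,0],[0,0,0.2,0,0,0],[0,0,0.2,0,0,0],[0,0,0.2,0,0,0],[0,0,0.2,0,0,0]],
  ],
)

```text
clock: 5.2
eef_pos: [479.6, 96.1, 154.6]
tool_rot: [-3.141, -0.0, -0.185]
force: [-1.8, 0.4, 11.7]
width: 0.2
gripper_force: 5.9
```

>>> send_rows(
  rows=[
    [[0,0,0.05,0,0,0],[0,0,0.1,0,0,0],[0,0,0.1,0,0,0],[0,0,0.1,0,0,0]],
  ],
)

```text
clock: 5.6
eef_pos: [479.6, 96.0, 154.5]
tool_rot: [-3.14, -0.0, -0.185]
force: [-3.5, 0.8, 22.3]
width: -0.2
gripper_force: 11.4
```

```bash
python3 - <<'E'
from h import *
np.set_printoptions(precision=2,suppress=True)
im=ctrl.get_image('wrist');st={'eef_pos':np.array([479.68,96.21,155.78]),'tool_rot':[3.1414,0,-.18425]}
print("hub",onz(im,287,200.6,100.5,st))
for z in(118,121,124,127):print(z,onz(im,287.3,218.2,z,st))
t=ctrl.get_image('top')
for z in(118,121,124,127):print(z,onz(t,277,229.8,z))
E
```

```text
hub [518.44  89.34 100.5 ]
118 [517.25  89.55 118.  ]
121 [518.32  89.37 121.  ]
124 [519.38  89.19 124.  ]
127 [520.45  89.02 127.  ]
118 [517.15  88.12 118.  ]
121 [516.82  88.08 121.  ]
124 [516.49  88.05 124.  ]
127 [516.16  88.01 127.  ]
```

>>> send_rows(
  rows=[
    [[0,0,-3,0,0,0],[0,0,-6,0,0,0],[0.8,0,-6,0,0,0],[3.8,0,-5.6,0,0,0],[3.8,0,-5.4,0,0,0],[3.8,0,-5.4,0,0,0],[3.8,0,-5.4,0,0,0]],
  ],
)

```text
clock: 6.4
eef_pos: [515.8, 89.2, 206.0]
tool_rot: [3.141, 0.003, -0.185]
force: [-0.3, -0.5, -0.0]
width: -0.2
gripper_force: 0.0
```

>>> send_rows(
  rows=[
    [[0,0,0.3,0,0,0],[0,0,0.6,0,0,0],[0,0,0.8,0,0,0],[0,0,0.9,0,0,0],[0,0,1.0,0,0,0],[0,0,1.0,0,0,0]],
  ],
)

```text
clock: 7.0
eef_pos: [517.0, 89.3, 196.8]
tool_rot: [3.142, 0.0, -0.184]
force: [-0.5, 0.1, -0.6]
width: -0.2
gripper_force: 0.0
```

>>> send_rows(
  rows=[
    [[0,0,0.1,0,0,0],[0,0,0.15,0,0,0],[0,0,0.2,0,0,0],[0,0,0.2,0,0,0],[0,0,0.2,0,0,0]],
  ],
)

```text
clock: 7.5
eef_pos: [517.1, 89.3, 194.9]
tool_rot: [3.142, -0.0, -0.184]
force: [-0.2, -0.5, 1.0]
width: 0.0
gripper_force: 0.0
```

>>> send_rows(
  rows=[
    [[0,0,0.05,0,0,0],[0,0,0.1,0,0,0],[0,0,0.15,0,0,0],[0,0,0.15,0,0,0],[0,0,0.15,0,0,0]],
  ],
)

```text
clock: 8.0
eef_pos: [517.1, 89.2, 194.2]
tool_rot: [-3.141, -0.0, -0.184]
force: [-1.6, 0.8, 8.4]
width: 0.0
gripper_force: 4.1
```

```bash
python3 -c "
from h import *
print(rel([441,-259,230],.218))"
```

```text
[-1.0940e+00  3.5624e+01 -3.6140e+00 -1.0000e-03 -0.0000e+00 -4.0200e-01]
```

>>> send_rows(
  rows=[
    [[0,0,-3.6,0,0,0],[-1.1,35.6,-3.6,0,0,-0.4],[-1.1,35.6,-3.6,0,0,-0.4],[-1.1,35.6,-3.6,0,0,-0.4],[-1.1,35.6,-3.6,0,0,-0.4],[-1.1,35.6,-3.6,0,0,-0.4],[-1.1,35.6,-3.6,0,0,-0.4],[-1.1,35.6,-3.6,0,0,-0.4],[-1.1,35.6,-3.6,0,0,-0.4],[-1.1,35.6,-3.6,0,0,-0.4]],
  ],
  grip=105,
)

```text
clock: 9.0
eef_pos: [440.1, -260.8, 229.5]
tool_rot: [3.141, 0.0, 0.211]
force: [0.2, -0.1, -0.2]
width: 50.2
gripper_force: 0.0
```

>>> send_rows(
  rows=[
    [[0,0,0,0,0,0],[0,0,0,0,0,0],[0,0,0,0,0,0]],
  ],
)

```text
clock: 9.3
eef_pos: [441.7, -256.9, 229.2]
tool_rot: [-3.141, -0.0, 0.219]
force: [-1.1, -0.1, 0.2]
width: 50.2
gripper_force: 0.0
```

```bash
python3 - <<'E'
from h import *
st=ctrl.read_state();print(st['qpos'],st['eef_pos'],st['tool_rot'],st['width'])
im=shot('wrist');u,v=map(int,px(im,[480,-259,2],st));print(u,v)
cv2.imwrite("pics/w3.png",cv2.resize(im['pixels'][130:270,210:350,::-1],(560,560),interpolation=2))
E
```

```text
[ 0.06485901  0.6174322   0.62071391  1.98899986 -0.54674107  0.70606572
 -0.32531694] [ 441.69274195 -256.89840927  229.23600627] [-3.14064833e+00 -5.64871539e-06  2.18857414e-01] 50.16377983169268
297 149
```

View pics/w3.png

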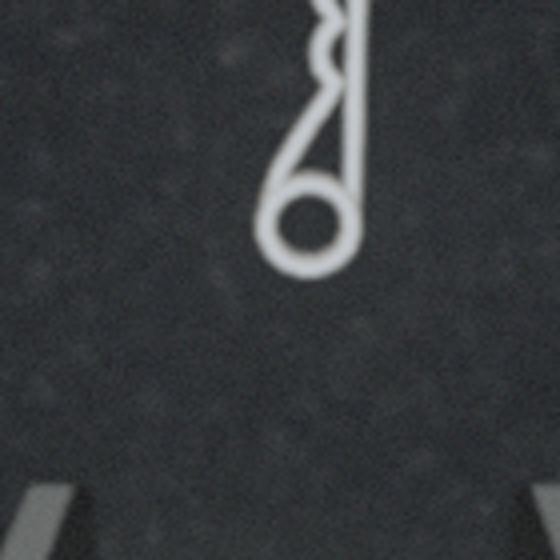

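```bash
python3 - <<'E'
from h import *
np.set_printoptions(precision=2,suppress=True)
st=ctrl.read_state();im=shot('wrist')
c=onz(im,287.2,186.5,5,st);a=onz(im,298,177.5,2,st);b=onz(im,299.25,130,2,st)
d=b-a;y=np.arctan2(d[1],d[0]);n=np.array([-np.sin(y),np.cos(y)])
print(c,a,b,y,"coil off leg",n@(c-a)[:2])
m=im['pixels'].astype(int).sum(2);print([ (r,np.round((np.arange(280,320)*np.clip(m[r,280:320]-270,0,None)).sum()/np.clip(m[r,280:320]-270,1,None).sum(),2)) for r in (105,110,115,120)])
g=im['pixels'][80:130,270:330,::-1];cv2.imwrite("pics/w3b.png",cv2.resize(g,(600,500),interpolation=2))
print(st['eef_pos'],st['tool_rot'])
print(rel([c[0],c[1],100],y))
E
```

```text
[ 444.44 -257.57    5.  ] [ 454.39 -265.73    2.  ] [ 498.01 -256.9     2.  ] 0.1998249989778179 coil off leg 9.97384823615035
[(105, np.float64(291.25)), (110, np.float64(291.53)), (115, np.float64(291.86)), (120, np.float64(289.12))]
[ 441.61 -257.21  229.29] [-3.14  0.    0.22]
[ 0.28  0.08 12.93 -0.    0.    0.02]
```

View pics/w3b.png

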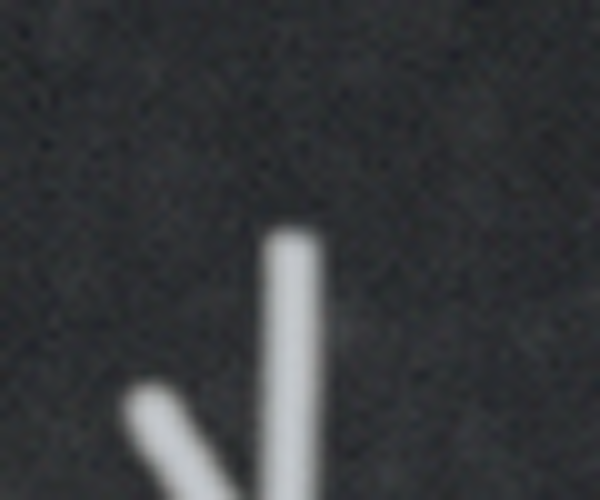

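>>> send_rows(
  rows=[
    [[0.28,0.08,3,0,0,0.02],[0.28,0.08,7,0,0,0.02],[0.28,0.08,11,0,0,0.02],[0.28,0.08,13.5,0,0,0.02],[0.28,0.08,13.9,0,0,0.02],[0.28,0.08,13.9,0,0,0.02],[0.28,0.08,13.9,0,0,0.02],[0.28,0.08,13.9,0,0,0.02]],
  ],
  grip=153,
)

```text
clock: 10.2
eef_pos: [444.7, -259.2, 91.8]
tool_rot: [3.14, -0.002, 0.196]
force: [-0.2, -0.2, 0.6]
width: 34.1
gripper_force: 0.0
```

```bash
python3 - <<'E'
from h import *
np.set_printoptions(precision=2,suppress=True)
st0={'eef_pos':np.array([441.61,-257.21,229.29]),'tool_rot':[3.1412,0,.2188]}
st=ctrl.read_state();im=shot('wrist')
print("tip",onz(im,299.2,103,2,st0))
print(st['eef_pos'],st['tool_rot'],st['width'])
print(px(im,[444.4,-257.6,5],st))
cv2.imwrite("pics/w4.png",cv2.resize(im['pixels'][80:360,200:380,::-1],None,fx=2.1,fy=2.1))
E
```

```text
tip [ 522.15 -251.56    2.  ]
[ 444.75 -259.24   91.82] [ 3.14 -0.    0.2 ] 34.076707795837734
(np.float64(283.17909839321686), np.float64(254.99715852524483))
```

View pics/w4.png

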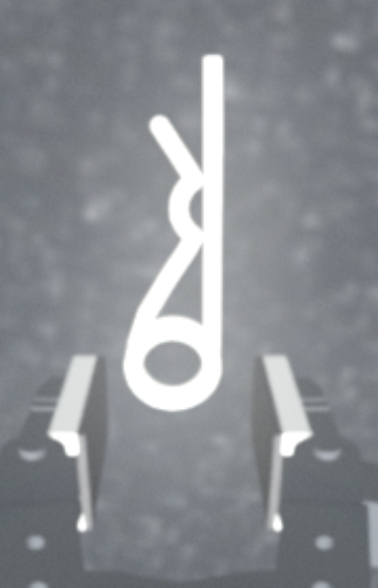

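>>> send_rows(
  rows=[
    [[0.05,-0.2,0,0,0,0],[0.05,-0.2,0.6,0,0,0],[0.05,-0.2,1.2,0,0,0],[0.05,-0.2,1.6,0,0,0],[0.05,-0.2,1.7,0,0,0],[0.05,-0.2,1.75,0,0,0],[0.05,-0.2,1.75,0,0,0]],
  ],
)

```text
clock: 10.95
eef_pos: [443.9, -256.9, 72.8]
tool_rot: [-3.142, 0.0, 0.196]
force: [0.3, -0.0, 1.0]
width: 34.0
gripper_force: 0.0
```

>>> send_rows(
  rows=[
    [[0,0,0.05,0,0,0],[0,0,0.1,0,0,0],[0,0,0.15,0,0,0],[0,0,0.15,0,0,0],[0,0,0.15,0,0,0]],
  ],
)

```text
clock: 11.45
eef_pos: [444.1, -256.8, 71.8]
tool_rot: [3.142, -0.0, 0.196]
force: [-1.1, 0.6, 5.5]
width: 34.0
gripper_force: 2.8
```

>>> send_rows(
  rows=[
    [[0,0,-0.15,0,0,0],[0,0,-0.17,0,0,0],[0,0,-0.17,0,0,0]],
  ],
)

```text
clock: 11.75
eef_pos: [444.0, -256.8, 73.1]
tool_rot: [-3.142, 0.0, 0.196]
force: [0.2, 1.2, -0.6]
width: 34.2
gripper_force: 0.0
```

>>> send_rows(
  rows=[
    [[0,0,0,0,0,0],[0,0,0,0,0,0],[0,0,0,0,0,0],[0,0,0,0,0,0],[0,0,0,0,0,0],[0,0,0,0,0,0]],
  ],
  grip=255,
)

```text
clock: 12.35
eef_pos: [444.0, -256.8, 73.3]
tool_rot: [3.142, -0.0, 0.196]
force: [-1.5, 1.4, 5.6]
width: 20.4
gripper_force: 58.6
```

>>> send_rows(
  rows=[
    [[0,0,-0.2,0,0,0],[0,0,-0.6,0,0,0],[0,0,-1.5,0,0,0],[0,0,-4,0,0,0],[0,0,-8,0,0,0],[0,0,-12,0,0,0],[0,0,-12,0,0,0],[0,0,-12,0,0,0]],
  ],
)

```text
clock: 13.15
eef_pos: [444.5, -256.6, 194.3]
tool_rot: [3.141, -0.002, 0.196]
force: [-0.5, 0.5, -0.6]
width: 20.7
gripper_force: 58.8
```

```bash
python3 - <<'E'
from h import *
np.set_printoptions(precision=2,suppress=True)
st=ctrl.read_state();im=shot('wrist');print(st['eef_pos'],st['tool_rot'],st['width'],st['force'],st['gripper_force'])
g=cv2.cvtColor(im['pixels'],cv2.COLOR_RGB2GRAY);cv2.imwrite('pics/w5.png',im['pixels'][:,:,::-1])
I=dict(st,eef_pos=np.zeros(3),tool_rot=[0,0,0])
for r in range(60,300,12):
    row=g[r,200:380].astype(int);b=row>150
    e=np.flatnonzero(np.diff(np.r_[0,b.astype(int),0]));print(r,[(200+e[i],200+e[i+1]) for i in range(0,len(e),2)])
print("pred in tool, clip nominal z=69.3+? :")
for z in(67,69,71):print(z,[np.round(px(im,[x,y,z],I),1) for x,y in((76,10),(40,10),(12,10),(0,0))])
E
```

```text
[ 444.48 -256.64  194.29] [ 3.14 -0.    0.2 ] 20.712750355392455 [-0.46  0.52 -0.62] 58.780401796102524
60 []
72 []
84 []
96 []
108 [(np.int64(306), np.int64(314))]
120 [(np.int64(305), np.int64(314))]
132 [(np.int64(305), np.int64(314))]
144 [(np.int64(277), np.int64(287)), (np.int64(305), np.int64(314))]
156 [(np.int64(284), np.int64(295)), (np.int64(305), np.int64(313))]
168 [(np.int64(292), np.int64(302)), (np.int64(304), np.int64(313))]
180 [(np.int64(287), np.int64(297)), (np.int64(304), np.int64(313))]
192 [(np.int64(286), np.int64(296)), (np.int64(304), np.int64(312))]
204 [(np.int64(292), np.int64(302)), (np.int64(303), np.int64(312))]
216 [(np.int64(284), np.int64(294)), (np.int64(303), np.int64(312))]
228 [(np.int64(276), np.int64(286)), (np.int64(303), np.int64(311))]
240 [(np.int64(268), np.int64(278)), (np.int64(302), np.int64(311))]
252 [(np.int64(264), np.int64(308))]
264 [(np.int64(263), np.int64(270)), (np.int64(301), np.int64(308))]
276 [(np.int64(264), np.int64(273)), (np.int64(297), np.int64(308))]
288 [(np.int64(247), np.int64(255)), (np.int64(271), np.int64(299)), (np.int64(316), np.int64(325))]
pred in tool, clip nominal z=69.3+? :
67 [array([310.9, 109.1]), array([309.7, 192.2]), array([308.2, 250.3]), array([286.8, 272.8])]
69 [array([310.5, 109. ]), array([309.4, 191.1]), array([308. , 248.5]), array([286.7, 270.8])]
71 [array([310.1, 109. ]), array([309.1, 189.9]), array([307.7, 246.7]), array([286.7, 268.8])]
```

```bash
python3 -c "
from h import *
print(rel([427.6,116.9,215],-.19))"
```

```text
[ 5.6740e+00 -3.6914e+01 -2.1530e+00 -1.0000e-03 -0.0000e+00  3.8600e-01]
```

>>> send_rows(
  rows=[
    [[0,0,-2.1,0,0,0],[1,-5,-2.1,0,0,0.05],[1.8,-10,-2.1,0,0,0.1],[2.6,-15,-2.1,0,0,0.15],[3.4,-20,-2.1,0,0,0.2],[4.2,-25,-2.1,0,0,0.25],[5,-30,-2.1,0,0,0.33],[5.7,-34.5,-2.1,0,0,0.386],[5.7,-36.9,-2.1,0,0,0.386],[5.7,-36.9,-2.1,0,0,0.386]],
  ],
)

```text
clock: 14.2
eef_pos: [426.3, 120.3, 212.4]
tool_rot: [3.141, 0.004, -0.182]
force: [0.2, -1.6, -0.7]
width: 20.5
gripper_force: 58.9
```

>>> send_rows(
  rows=[
    [[0,0,1,0,0,0],[0,0,2,0,0,0],[0,0,2,0,0,0],[0,0,2,0,0,0]],
  ],
)

```text
clock: 14.6
eef_pos: [428.1, 114.8, 193.7]
tool_rot: [3.141, 0.001, -0.193]
force: [-0.1, -0.5, -0.0]
width: 20.7
gripper_force: 58.9
```

```bash
python3 - <<'E'
from h import *
np.set_printoptions(precision=3,suppress=True)
st=ctrl.read_state();im=shot('wrist');print(st['qpos'],st['eef_pos'],st['tool_rot'],st['width'],st['force'])
a=cv2.resize(im['pixels'][10:150,235:385,::-1],None,fx=4,fy=4,interpolation=2)
cv2.imwrite('pics/w6.png',a)
E
```

```text
[-0.821  0.656  0.75   2.193 -0.823  0.602 -1.222] [428.113 114.786 193.669] [ 3.141  0.001 -0.193] 20.705676328747526 [-0.137 -0.524 -0.003]
```

View pics/w6.png

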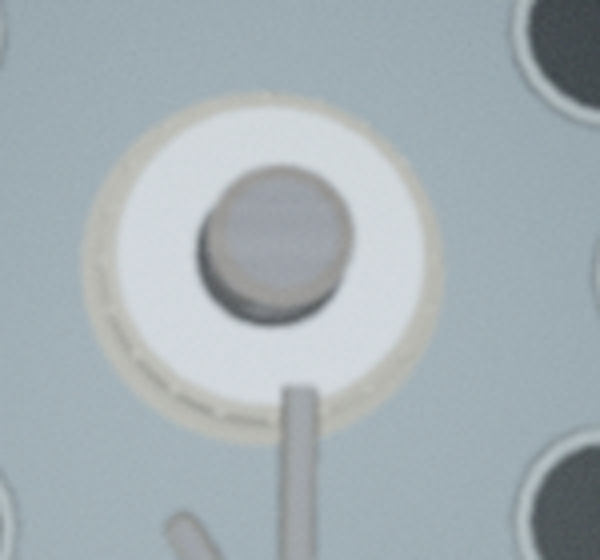

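```bash
python3 - <<'E'
from h import *
np.set_printoptions(precision=2,suppress=True)
im=ctrl.get_image('wrist');st=ctrl.read_state();print(st['eef_pos'],st['tool_rot'])
I={'eef_pos':np.zeros(3),'tool_rot':[0,0,0]}
print("stud",onz(im,305.5,68.75,72.1,I),"tip",onz(im,310.25,107,71.3,I),"leg",onz(im,235+298/4,10+555/4,71.3,I))
g=cv2.cvtColor(im['pixels'],cv2.COLOR_RGB2GRAY)
E
```

```text
[428.4  115.32 194.16] [ 3.14 -0.   -0.19]
stud [93.28  7.64 72.1 ] tip [76.5   9.68 71.3 ] leg [58.21  9.54 71.3 ]
```

>>> send_rows(
  rows=[
    [[0,-0.16,0.6,0,0,0],[0,-0.16,1.2,0,0,0],[0,-0.16,1.73,0,0,0],[0,-0.16,1.73,0,0,0],[0,-0.16,1.73,0,0,0],[0,-0.16,1.73,0,0,0]],
  ],
)

```text
clock: 15.3
eef_pos: [428.5, 117.8, 176.9]
tool_rot: [3.142, -0.0, -0.19]
force: [1.1, 0.1, -1.3]
width: 20.4
gripper_force: 58.9
```

```bash
cat > m.py <<'E'
from h import *
np.set_printoptions(precision=2,suppress=True)
st=ctrl.read_state();im=shot('wrist');print(st['eef_pos'],st['tool_rot'],st['force'])
I={'eef_pos':np.zeros(3),'tool_rot':[0,0,0]}
A=R.from_euler('xyz',st['tool_rot'])
g=cv2.cvtColor(im['pixels'],cv2.COLOR_RGB2GRAY);s=4
c=cv2.resize(g[10:150,235:385],None,fx=s,fy=s,interpolation=2)
ci=cv2.HoughCircles(cv2.GaussianBlur(c,(5,5),0),cv2.HOUGH_GRADIENT,1,20,param1=60,param2=15,minRadius=55,maxRadius=110)
if ci is not None:
  for x,y,r in ci[0][:4]:
    p=onz(im,235+x/s,10+y/s,st['eef_pos'][2]-121.6,I);print("circ",x,y,r,"tool",p,"rad mm",r/s/325*np.hypot(*(p-np.array([75.5,1,-70]))[[0,2]]))
for r in(110,120,130):
  row=g[r,285:335].astype(int);print(r,row[10:40])
E
python3 m.py
```

```text
[428.52 117.76 176.86] [ 3.14 -0.   -0.19] [ 1.11  0.14 -1.28]
circ 325.5 219.5 83.4 tool [92.96 10.73 55.26] rad mm 8.113718888350784
circ 309.5 235.5 84.6 tool [91.36  9.21 55.26] rad mm 8.216696639779645
circ 302.5 215.5 104.9 tool [93.3   8.55 55.26] rad mm 10.209208379297223
circ 324.5 199.5 95.5 tool [94.93 10.63 55.26] rad mm 9.311910171499317
110 [190 191 190 194 198 198 203 202 204 197 169 151 157 163 166 167 165 162
 162 179 203 212 212 212 211 208 207 205 201 200]
120 [181 186 185 186 185 187 186 184 183 172 154 148 158 165 167 167 166 159
 160 167 178 185 186 184 185 185 184 183 183 182]
130 [174 173 171 174 172 175 173 174 170 157 149 149 160 164 167 166 164 157
 154 162 172 174 173 171 174 175 172 172 173 173]
```

>>> send_rows(
  rows=[
    [[0,0.1,0,0,0,0],[0,0.1,0,0,0,0],[0,0.1,0,0,0,0],[0,0.1,0,0,0,0],[0,0.1,0,0,0,0]],
  ],
)

```text
clock: 15.85
eef_pos: [428.3, 116.9, 176.8]
tool_rot: [-3.142, 0.0, -0.19]
force: [-0.4, 0.9, -0.7]
width: 20.7
gripper_force: 58.9
```

```bash
python3 m.py
```

```text
[428.27 116.86 176.81] [-3.14  0.   -0.19] [-0.42  0.87 -0.69]
circ 315.5 216.5 82.6 tool [93.23  9.78 55.21] rad mm 8.034723226818887
circ 299.5 235.5 82.1 tool [91.33  8.26 55.21] rad mm 7.970200042790225
circ 295.5 215.5 102.6 tool [93.28  7.88 55.21] rad mm 9.980795844223882
circ 321.5 237.5 103.2 tool [91.18 10.35 55.21] rad mm 10.0170964747349
110 [191 193 192 197 199 201 204 206 206 199 170 153 159 164 167 166 168 163
 160 178 203 210 208 207 205 204 199 198 194 192]
120 [186 186 185 186 185 185 186 184 183 172 150 148 162 165 166 166 164 161
 156 167 181 185 184 185 186 183 184 182 181 176]
130 [174 173 173 175 173 174 174 174 168 159 150 151 160 167 167 164 164 156
 155 165 172 174 173 173 174 173 173 172 173 171]
```

>>> send_rows(
  rows=[
    [[0.3,0,0,0,0,0],[0.6,0,0,0,0,0],[0.75,0,0,0,0,0],[0.85,0,0,0,0,0],[0.9,0,0,0,0,0],[0.95,0,0,0,0,0],[1.0,0,0,0,0,0],[1.0,0,0,0,0,0]],
  ],
)

```text
clock: 16.7
eef_pos: [437.3, 115.1, 176.6]
tool_rot: [-3.142, 0.002, -0.19]
force: [-1.9, 1.3, -0.7]
width: 20.5
gripper_force: 59.0
```

>>> send_rows(
  rows=[
    [[0.05,0,0,0,0,0],[0.1,0,0,0,0,0],[0.15,0,0,0,0,0],[0.2,0,0,0,0,0],[0.2,0,0,0,0,0]],
  ],
)

```text
clock: 17.2
eef_pos: [438.0, 114.9, 176.3]
tool_rot: [-3.141, 0.005, -0.19]
force: [-5.3, 1.5, -0.3]
width: 20.8
gripper_force: 59.0
```

>>> send_rows(
  rows=[
    [[-0.4,0,0,0,0,0],[-0.6,0,0,0,0,0],[-0.6,0,0.1,0,0,0],[-0.6,0,0.2,0,0,0],[-0.6,0,0.25,0,0,0],[-0.6,0,0.25,0,0,0],[-0.6,0,0.25,0,0,0]],
  ],
)

```text
clock: 17.9
eef_pos: [434.3, 115.7, 174.3]
tool_rot: [3.142, -0.0, -0.19]
force: [0.3, 0.6, -1.0]
width: 20.6
gripper_force: 58.9
```

>>> send_rows(
  rows=[
    [[0,0,0.05,0,0,0],[0,0,0.05,0,0,0],[0,0,0.05,0,0,0]],
  ],
)

```text
clock: 18.2
eef_pos: [434.2, 115.7, 173.8]
tool_rot: [3.142, 0.0, -0.19]
force: [-0.6, -0.3, -0.3]
width: 20.4
gripper_force: 58.9
```

>>> send_rows(
  rows=[
    [[0,0,0.05,0,0,0],[0,0,0.05,0,0,0],[0,0,0.05,0,0,0]],
  ],
)

```text
clock: 18.5
eef_pos: [434.2, 115.7, 173.3]
tool_rot: [-3.142, -0.0, -0.19]
force: [-0.2, 0.5, 0.1]
width: 20.8
gripper_force: 58.9
```

>>> send_rows(
  rows=[
    [[0,0,0.05,0,0,0],[0,0,0.05,0,0,0],[0,0,0.05,0,0,0]],
  ],
)

```text
clock: 18.8
eef_pos: [434.2, 115.7, 172.8]
tool_rot: [3.142, 0.0, -0.19]
force: [-0.1, 0.9, -1.2]
width: 20.2
gripper_force: 58.9
```

>>> send_rows(
  rows=[
    [[0,0,0.05,0,0,0],[0,0,0.05,0,0,0],[0,0,0.05,0,0,0]],
  ],
)

```text
clock: 19.1
eef_pos: [434.1, 115.7, 172.3]
tool_rot: [-3.142, 0.0, -0.19]
force: [0.7, -0.4, 0.7]
width: 20.8
gripper_force: 58.9
```

>>> send_rows(
  rows=[
    [[0,0,0.05,0,0,0],[0,0,0.05,0,0,0],[0,0,0.05,0,0,0]],
  ],
)

```text
clock: 19.4
eef_pos: [434.1, 115.7, 171.8]
tool_rot: [-3.142, 0.0, -0.19]
force: [-0.8, -0.3, 0.1]
width: 20.7
gripper_force: 59.0
```

>>> send_rows(
  rows=[
    [[0,0,0.05,0,0,0],[0,0,0.05,0,0,0],[0,0,0.05,0,0,0]],
  ],
)

```text
clock: 19.7
eef_pos: [434.1, 115.7, 171.3]
tool_rot: [3.142, 0.0, -0.19]
force: [-1.0, -0.8, 0.6]
width: 20.4
gripper_force: 59.0
```

>>> send_rows(
  rows=[
    [[0,0,0.05,0,0,0],[0,0,0.05,0,0,0],[0,0,0.05,0,0,0]],
  ],
)

```text
clock: 20.0
eef_pos: [434.1, 115.7, 170.8]
tool_rot: [3.142, 0.0, -0.19]
force: [-0.4, 0.3, 0.9]
width: 20.5
gripper_force: 59.0
```

>>> send_rows(
  rows=[
    [[0,0,0.05,0,0,0],[0,0,0.05,0,0,0],[0,0,0.05,0,0,0]],
  ],
)

```text
clock: 20.3
eef_pos: [434.1, 115.7, 170.3]
tool_rot: [-3.142, 0.0, -0.19]
force: [-0.8, 0.6, 1.4]
width: 20.6
gripper_force: 59.0
```

>>> send_rows(
  rows=[
    [[0,0,0.05,0,0,0],[0,0,0.05,0,0,0],[0,0,0.05,0,0,0]],
  ],
)

```text
clock: 20.6
eef_pos: [434.1, 115.7, 169.8]
tool_rot: [-3.142, 0.0, -0.19]
force: [-1.2, -0.5, 2.3]
width: 20.7
gripper_force: 59.0
```

```bash
cat > t.py <<'E'
from h import *
np.set_printoptions(precision=3,suppress=True)
F=[];T=[]
for i in range(3):
    s=ctrl.read_state();u=np.array([.982,-.189,0]);n=np.array([.189,.982,0])
    F.append(s['force']);T.append(s['torque']);ctrl.get_image('wrist')
F=np.mean(F,0);T=np.mean(T,0)
print(s['eef_pos'],"Fu,Fn,Fz",F@u,F@n,F[2],"Tu,Tn,Tz",T@u,T@n,T[2],s['clock'])
E
python3 t.py
```

```text
[434.114 115.707 169.794] Fu,Fn,Fz -0.7297316670346389 -0.039465972286937254 1.8294489433251417 Tu,Tn,Tz -0.04010009595116624 0.042072793382171354 -0.015601363669528476 20.7
```

>>> send_rows(
  rows=[
    [[0,0,-0.1,0,0,0],[0,0,-0.1,0,0,0],[0,0,-0.1,0,0,0]],
  ],
)

```text
clock: 21.05
eef_pos: [434.2, 115.7, 170.8]
tool_rot: [-3.142, 0.0, -0.19]
force: [-0.9, -0.0, 1.3]
width: 20.5
gripper_force: 59.0
```

```bash
python3 t.py
```

```text
[434.198 115.703 170.795] Fu,Fn,Fz -0.9022928280241514 -0.15591685522241064 0.8401089479912832 Tu,Tn,Tz -0.04938192234043757 0.056830560297607774 0.023213512318266977 21.15
```

>>> send_rows(
  rows=[
    [[0,0,-0.1,0,0,0],[0,0,-0.1,0,0,0],[0,0,-0.1,0,0,0]],
  ],
)

```text
clock: 21.5
eef_pos: [434.2, 115.7, 171.8]
tool_rot: [-3.142, -0.0, -0.19]
force: [-0.2, -0.6, 0.7]
width: 20.4
gripper_force: 58.9
```

```bash
python3 t.py
```

```text
[434.22  115.717 171.789] Fu,Fn,Fz -0.40775749301596725 0.07561019760175537 0.5493326118396975 Tu,Tn,Tz -0.009756641845649418 -0.016203636663104717 0.009655686689156583 21.6
```

>>> send_rows(
  rows=[
    [[0,0,-0.1,0,0,0],[0,0,-0.1,0,0,0],[0,0,-0.1,0,0,0]],
  ],
)

```text
clock: 21.95
eef_pos: [434.2, 115.7, 172.8]
tool_rot: [-3.142, -0.0, -0.19]
force: [0.7, 0.4, -0.5]
width: 20.7
gripper_force: 58.9
```

```bash
python3 t.py
```

```text
[434.241 115.677 172.81 ] Fu,Fn,Fz 0.4620264516584244 0.1556576021635235 -0.380988806866387 Tu,Tn,Tz -0.0068825178070922545 -0.051420636307986524 0.004865597703512269 22.05
```

>>> send_rows(
  rows=[
    [[0,0,-0.3,0,0,0],[0,0,-0.3,0,0,0],[0,0,-0.3,0,0,0]],
  ],
)

```text
clock: 22.4
eef_pos: [434.2, 115.7, 175.9]
tool_rot: [-3.141, -0.0, -0.19]
force: [-0.6, -0.2, -0.2]
width: 21.0
gripper_force: 58.9
```

```bash
python3 t.py
```

```text
[434.139 115.737 175.795] Fu,Fn,Fz -0.25216691369306016 -0.2807952867161648 -0.07321289535815186 Tu,Tn,Tz 0.01290475082720089 0.021993331931805388 -0.009802319856728624 22.5
```

>>> send_rows(
  rows=[
    [[0.2,0,0,0,0,0],[0.35,0,0,0,0,0],[0.45,0,0,0,0,0],[0.55,0,0,0,0,0],[0.6,0,0,0,0,0],[0.6,0,0,0,0,0]],
  ],
)

```text
clock: 23.15
eef_pos: [437.7, 115.0, 175.2]
tool_rot: [-3.141, 0.006, -0.19]
force: [-6.2, 1.4, -0.1]
width: 21.2
gripper_force: 58.9
```

```bash
python3 t.py
```

```text
[437.721 115.006 175.21 ] Fu,Fn,Fz -5.942537936019241 0.042681938364640036 -0.23153700218062523 Tu,Tn,Tz 0.01353380384584868 1.2689215037114954 -0.0534068751317274 23.25
```

>>> send_rows(
  rows=[
    [[-0.1,0,0,0,0,0],[-0.1,0,-0.03,0,0,0],[-0.1,0,-0.06,0,0,0],[-0.1,0,-0.09,0,0,0],[-0.1,0,-0.12,0,0,0],[-0.1,0,-0.15,0,0,0]],
  ],
)

```text
clock: 23.9
eef_pos: [437.6, 115.0, 177.0]
tool_rot: [-3.141, 0.003, -0.19]
force: [-5.4, 1.3, -0.1]
width: 20.8
gripper_force: 59.0
```

>>> send_rows(
  rows=[
    [[0,0,0.05,0,0,0],[0,0,0.1,0,0,0],[0,0,0.15,0,0,0],[0,0,0.2,0,0,0],[0,0,0.25,0,0,0],[0,0,0.3,0,0,0]],
  ],
)

```text
clock: 24.5
eef_pos: [437.6, 115.1, 174.0]
tool_rot: [-3.141, 0.004, -0.19]
force: [-6.2, 1.6, 0.1]
width: 20.6
gripper_force: 58.9
```

>>> send_rows(
  rows=[
    [[0,0,0.05,0,0,0],[0,0,0.1,0,0,0],[0,0,0.15,0,0,0],[0,0,0.2,0,0,0]],
  ],
)

```text
clock: 24.9
eef_pos: [437.6, 115.1, 172.0]
tool_rot: [-3.141, 0.004, -0.19]
force: [-5.5, 1.5, 1.5]
width: 20.9
gripper_force: 58.9
```

>>> send_rows(
  rows=[
    [[-0.1,0.08,-0.05,0,0,0],[0,0.08,-0.1,0,0,0],[0,0.08,-0.15,0,0,0],[0,0.08,-0.2,0,0,0],[0,0.08,-0.25,0,0,0],[0,0.08,-0.3,0,0,0],[0,0.08,-0.35,0,0,0],[0,0.08,-0.4,0,0,0],[0,0.08,-0.45,0,0,0],[0,0.08,-0.5,0,0,0]],
  ],
)

```text
clock: 25.9
eef_pos: [437.4, 114.2, 177.0]
tool_rot: [-3.142, 0.004, -0.19]
force: [-4.8, 0.8, -0.9]
width: 20.3
gripper_force: 59.0
```

```bash
python3 m.py | head -1; python3 t.py
```

```text
[437.43 114.23 176.95] [-3.14  0.   -0.19] [-4.8   0.8  -0.89]
[437.425 114.264 176.925] Fu,Fn,Fz -5.640853966980284 0.7526900568811696 -1.1844235532302758 Tu,Tn,Tz 0.07454405480836873 1.3673469579079922 -0.015369677410212003 26.05
```

>>> send_rows(
  rows=[
    [[-0.9,-0.08,0,0,0,0],[-0.9,-0.08,-0.8,0,0,0],[-0.9,-0.08,-1.5,0,0,0],[-0.9,-0.08,-1.5,0,0,0],[-0.9,-0.08,-1.5,0,0,0],[-0.9,-0.08,-1.5,0,0,0],[-0.9,-0.08,-1.5,0,0,0]],
  ],
)

```text
clock: 26.8
eef_pos: [430.3, 116.4, 192.2]
tool_rot: [3.142, -0.0, -0.19]
force: [-0.1, -0.4, -0.2]
width: 20.6
gripper_force: 58.9
```

```bash
cat > m2.py <<'E'
from h import *
np.set_printoptions(precision=2,suppress=True,linewidth=250)
I={'eef_pos':np.zeros(3),'tool_rot':[0,0,0]}
st=ctrl.read_state();im=shot('wrist');print(st['eef_pos'],st['tool_rot'])
g=np.mean([cv2.cvtColor(shot('wrist')['pixels'],cv2.COLOR_RGB2GRAY) for i in range(3)],0)
for r in range(46,160,4): print(r,g[r,270:340:1].astype(int))
np.save('g.npy',g)
E
python3 m2.py
```

```text
[430.32 116.44 192.22] [ 3.14 -0.   -0.19]
46 [171 171 173 174 176 180 184 184 185 185 185 187 189 192 198 204 209 211 213 214 213 214 213 213 214 213 213 213 213 212 213 213 213 213 213 213 213 214 213 213 213 213 213 213 213 212 213 213 213 213 213 213 213 212 213 212 211 207 202 195 189 186
 182 180 177 174 172 171 170 171]
50 [177 182 184 185 184 184 186 186 189 195 203 209 212 213 213 213 213 213 214 213 214 212 213 213 213 213 213 213 213 213 213 214 214 213 213 213 214 213 213 213 213 214 212 213 213 213 214 214 214 213 213 214 214 213 213 213 213 213 213 213 213 212
 209 202 194 187 184 180 177 174]
54 [182 184 187 190 190 193 202 209 213 214 213 214 213 213 214 213 212 213 213 213 213 213 214 213 214 213 213 213 213 213 212 213 213 211 210 207 204 200 195 193 192 192 194 198 202 204 208 211 213 213 212 213 213 213 214 213 213 212 213 214 213 214
 214 213 213 212 208 200 192 185]
58 [187 189 192 199 208 212 213 213 213 213 214 214 213 213 214 213 213 214 214 213 214 214 214 213 213 213 214 210 203 186 171 161 157 156 155 156 155 156 157 157 158 158 158 157 154 154 154 153 153
[... 6551 characters left out ...]
 165 163 159 154 153 162 171 170 172 171 172 171 172 170 171 172 171 171 171 171 171 171 172
 171 171 172 170 170 170 171 170]
154 [172 172 174 172 173 172 172 172 173 173 172 169 161 156 158 160 162 161 163 163 161 153 147 152 162 171 172 172 172 172 172 171 172 168 155 149 154 163 164 163 162 159 155 161 167 171 170 172 170 170 170 170 172 171 171 171 171 170 170 171 171 171
 171 170 171 169 171 171 170 171]
158 [156 158 158 158 156 155 155 157 160 163 164 165 170 169 163 156 155 159 161 164 163 163 162 156 148 146 157 167 171 172 173 171 170 161 148 146 156 163 164 165 162 156 152 157 169 172 171 171 171 171 171 170 171 171 172 170 170 169 165 161 157 155
 158 156 158 157 161 163 166 167]
```

```bash
python3 - <<'E'
from h import *
np.set_printoptions(precision=2,suppress=True)
I={'eef_pos':np.zeros(3),'tool_rot':[0,0,0]};im=ctrl.get_image('wrist')
print("stud",onz(im,310.2,72.5,70.6,I))
for z in(70,71):print([onz(im,u,v,z,I)[:2] for u,v in((309.35,110),(309,120),(308.85,130),(308.8,150),(309.5,106.3))])
g=np.load('g.npy')
for r in (170,180,190,200,210,220,230):print(r,g[r,295:320].astype(int))
E
```

```text
stud [91.51  9.55 70.6 ]
[array([75.21,  9.21]), array([70.89,  9.1 ]), array([66.56,  9.07]), array([57.84,  9.15]), array([76.81,  9.27])]
[array([75.2 ,  9.29]), array([70.85,  9.17]), array([66.49,  9.15]), array([57.7 ,  9.22]), array([76.81,  9.34])]
170 [160 162 163 164 162 159 151 143 140 141 149 158 163 166 163 161 156 149
 156 164 168 164 160 166 180]
180 [153 152 156 167 170 171 171 166 157 144 152 161 163 165 163 160 155 149
 153 159 167 181 183 160 123]
190 [150 161 169 169 170 171 169 167 157 145 152 161 164 164 163 157 152 153
 164 167 166 166 175 182 179]
200 [163 163 164 161 158 150 144 145 145 148 159 163 165 165 161 157 149 152
 162 168 169 168 168 168 169]
210 [164 161 159 160 165 170 167 160 151 153 161 165 165 165 162 157 153 158
 166 168 169 167 169 169 169]
220 [214 214 213 213 213 214 211 196 171 159 164 165 166 164 161 161 183 206
 214 213 213 213 214 214 214]
230 [213 213 214 213 214 213 210 195 169 159 163 165 166 162 157 161 185 206
 213 214 214 214 214 213 214]
```

>>> send_rows(
  rows=[
    [[0,0.03,0.8,0,0,0],[0,0.03,1.5,0,0,0],[0.2,0.03,1.7,0,0,0],[0.4,0.03,1.7,0,0,0],[0.6,0.03,1.7,0,0,0],[0.7,0.03,1.7,0,0,0],[0.8,0.03,1.7,0,0,0],[0.9,0.03,1.7,0,0,0],[0.95,0.03,1.7,0,0,0],[0.95,0.03,1.7,0,0,0]],
  ],
)

```text
clock: 28.05
eef_pos: [437.5, 114.7, 174.9]
tool_rot: [-3.141, 0.005, -0.19]
force: [-5.5, 0.6, 0.0]
width: 20.6
gripper_force: 59.0
```

>>> send_rows(
  rows=[
    [[-0.35,0,0,0,0,0],[-0.35,0,0.06,0,0,0],[-0.35,0,0.06,0,0,0],[-0.2,0,0.06,0,0,0],[-0.1,0,0.06,0,0,0],[0,0,0.06,0,0,0],[0,0,0.06,0,0,0]],
  ],
)

```text
clock: 28.75
eef_pos: [437.5, 114.8, 174.2]
tool_rot: [-3.141, 0.005, -0.19]
force: [-6.3, 1.2, 0.8]
width: 20.6
gripper_force: 59.0
```

>>> send_rows(
  rows=[
    [[-0.35,0,0,0,0,0],[-0.35,0,-0.12,0,0,0],[-0.35,0,-0.12,0,0,0],[-0.2,0,-0.12,0,0,0],[-0.1,0,-0.12,0,0,0],[0,0,-0.12,0,0,0],[0,0,-0.12,0,0,0]],
  ],
)

```text
clock: 29.45
eef_pos: [437.7, 114.7, 175.4]
tool_rot: [-3.142, 0.005, -0.19]
force: [-5.8, 0.6, 0.0]
width: 20.8
gripper_force: 59.0
```

>>> send_rows(
  rows=[
    [[-0.35,0,0,0,0,0],[-0.35,0,-0.06,0,0,0],[-0.35,0,-0.06,0,0,0],[-0.2,0,-0.06,0,0,0],[-0.1,0,-0.06,0,0,0],[0,0,-0.06,0,0,0],[0,0,-0.06,0,0,0]],
  ],
)

```text
clock: 30.15
eef_pos: [437.8, 114.7, 176.0]
tool_rot: [-3.141, 0.004, -0.19]
force: [-5.2, 0.3, 0.4]
width: 20.2
gripper_force: 59.0
```

>>> send_rows(
  rows=[
    [[-0.35,0,0,0,0,0],[-0.35,0,-0.06,0,0,0],[-0.35,0,-0.06,0,0,0],[-0.2,0,-0.06,0,0,0],[-0.1,0,-0.06,0,0,0],[0,0,-0.06,0,0,0],[0,0,-0.06,0,0,0]],
  ],
)

```text
clock: 30.85
eef_pos: [438.1, 114.7, 176.7]
tool_rot: [-3.141, 0.004, -0.19]
force: [-4.6, 1.5, -0.3]
width: 20.3
gripper_force: 59.0
```

>>> send_rows(
  rows=[
    [[-0.35,0,0,0,0,0],[-0.35,0,-0.06,0,0,0],[-0.35,0,-0.06,0,0,0],[-0.2,0,-0.06,0,0,0],[-0.1,0,-0.06,0,0,0],[0,0,-0.06,0,0,0],[0,0,-0.06,0,0,0]],
  ],
)

```text
clock: 31.55
eef_pos: [440.0, 114.2, 177.8]
tool_rot: [-3.142, -0.001, -0.19]
force: [0.3, 0.3, -0.8]
width: 20.5
gripper_force: 58.9
```

>>> send_rows(
  rows=[
    [[-0.35,0,0,0,0,0],[-0.35,0,-0.06,0,0,0],[-0.35,0,-0.06,0,0,0],[-0.2,0,-0.06,0,0,0],[-0.1,0,-0.06,0,0,0],[0,0,-0.06,0,0,0],[0,0,-0.06,0,0,0]],
  ],
)

```text
clock: 32.25
eef_pos: [439.7, 114.3, 178.3]
tool_rot: [3.142, -0.0, -0.19]
force: [0.8, -0.8, -0.6]
width: 20.4
gripper_force: 58.9
```

>>> send_rows(
  rows=[
    [[0.2,0,0,0,0,0],[0.4,0,0,0,0,0],[0.6,0,0,0,0,0],[0.8,0,0,0,0,0],[1.0,0,0,0,0,0],[1.2,0,0,0,0,0],[1.4,0,0,0,0,0],[1.4,0,0,0,0,0]],
  ],
)

```text
clock: 33.05
eef_pos: [453.6, 111.6, 178.3]
tool_rot: [3.142, -0.0, -0.19]
force: [-0.4, 0.2, -0.1]
width: 20.7
gripper_force: 58.9
```

```bash
python3 t.py
```

```text
[453.228 111.696 178.268] Fu,Fn,Fz 0.13474370645469325 0.295257968631718 -0.4635388286418987 Tu,Tn,Tz -0.00021728726374187056 0.03241823821008253 0.002990953314309222 33.15
```

>>> send_rows(
  rows=[
    [[0.2,0,0,0,0,0],[0.4,0,0,0,0,0],[0.6,0,0,0,0,0],[0.8,0,0,0,0,0],[1.0,0,0,0,0,0],[1.1,0,0,0,0,0],[1.1,0,0,0,0,0]],
  ],
)

```text
clock: 33.9
eef_pos: [463.9, 110.1, 178.2]
tool_rot: [-3.141, 0.001, -0.19]
force: [-0.7, 1.8, -0.7]
width: 20.5
gripper_force: 58.8
```

>>> send_rows(
  rows=[
    [[0.1,0,0,0,0,0],[0.2,0,0,0,0,0],[0.3,0,0,0,0,0],[0.4,0,0,0,0,0],[0.5,0,0,0,0,0],[0.5,0,0,0,0,0]],
  ],
)

```text
clock: 34.5
eef_pos: [467.0, 109.5, 177.8]
tool_rot: [-3.141, 0.005, -0.189]
force: [-5.2, 3.3, -0.1]
width: 20.6
gripper_force: 58.8
```

```bash
python3 t.py
```

```text
[467.109 109.463 177.79 ] Fu,Fn,Fz -5.513316611684044 2.810491268584387 0.5709850851268852 Tu,Tn,Tz 0.5534442574218517 1.2740407552634956 0.11210410591650832 34.6
```

>>> send_rows(
  rows=[
    [[0.1,0,0,0,0,0],[0.2,0,0,0,0,0],[0.3,0,0,0,0,0],[0.4,0,0,0,0,0],[0.5,0,0,0,0,0],[0.5,0,0,0,0,0]],
  ],
)

```text
clock: 35.25
eef_pos: [472.4, 108.5, 177.8]
tool_rot: [-3.141, 0.004, -0.189]
force: [-2.3, 3.4, 0.3]
width: 20.6
gripper_force: 58.8
```

>>> send_rows(
  rows=[
    [[0.1,0,0,0,0,0],[0.2,0,0,0,0,0],[0.3,0,0,0,0,0],[0.3,0,0,0,0,0]],
  ],
)

```text
clock: 35.65
eef_pos: [479.1, 107.0, 178.8]
tool_rot: [-3.141, -0.005, -0.19]
force: [4.3, 3.1, -1.2]
width: 20.7
gripper_force: 58.7
```

>>> send_rows(
  rows=[
    [[0.1,0,0,0,0,0],[0.15,0,0,0,0,0],[0.2,0,0,0,0,0],[0.2,0,0,0,0,0]],
  ],
)

```text
clock: 36.05
eef_pos: [479.3, 106.9, 178.4]
tool_rot: [-3.141, -0.001, -0.19]
force: [4.1, 3.7, -0.4]
width: 20.6
gripper_force: 58.8
```

```bash
python3 t.py
```

```text
[479.229 106.898 178.433] Fu,Fn,Fz 3.120142502316028 4.441533698091083 -0.15857162716831077 Tu,Tn,Tz 0.9357909650382747 -0.6807985532756388 0.18977405904578637 36.15
```

>>> send_rows(
  rows=[
    [[0.05,0,0,0,0,0],[0.1,0,0,0,0,0],[0.12,0,0,0,0,0],[0.12,0,0,0,0,0]],
  ],
)

```text
clock: 36.6
eef_pos: [479.5, 106.8, 178.2]
tool_rot: [-3.141, 0.001, -0.19]
force: [2.0, 4.6, -0.5]
width: 20.7
gripper_force: 58.8
```

```bash
python3 t.py
```

```text
[479.531 106.819 178.192] Fu,Fn,Fz 0.3828859909507198 4.446246035614394 0.1024953639902269 Tu,Tn,Tz 1.0140926064137838 -0.14761579123288474 0.19302938401978817 36.7
```

>>> send_rows(
  rows=[
    [[0,-0.04,0,0,0,0],[0,-0.06,0,0,0,0],[0,-0.06,0,0,0,0]],
  ],
)

```text
clock: 37.05
eef_pos: [479.6, 106.9, 178.2]
tool_rot: [3.141, 0.001, -0.19]
force: [0.3, 3.3, 0.9]
width: 20.5
gripper_force: 58.8
```

```bash
python3 t.py
```

```text
[479.604 106.947 178.176] Fu,Fn,Fz -0.94059981542801 3.065945743043076 0.7449653616987594 Tu,Tn,Tz 0.6447156992355965 0.1454761026331694 0.17617685844199873 37.15
```

>>> send_rows(
  rows=[
    [[0,0,0,0,0,0],[0,0,0,0,0,0],[0,0,0,0,0,0],[0,0,0,0,0,0],[0,0,0,0,0,0]],
  ],
  grip=120,
)

```text
clock: 37.7
eef_pos: [480.1, 106.9, 178.3]
tool_rot: [3.141, -0.0, -0.191]
force: [0.2, -0.0, -0.7]
width: 45.3
gripper_force: 0.0
```

```bash
python3 t.py
```

```text
[480.107 107.014 178.309] Fu,Fn,Fz -0.009953308525294184 0.3238586233292876 0.16374430659087605 Tu,Tn,Tz -0.0038983932427862278 0.02260945618821473 -0.011573728212454152 37.8
```

>>> send_rows(
  rows=[
    [[0,0,-0.5,0,0,0],[0,0,-1.5,0,0,0],[0,0,-3.5,0,0,0],[0,0,-6,0,0,0],[0,0,-9,0,0,0],[0,0,-9,0,0,0],[0,0,-9,0,0,0],[0,0,-9,0,0,0]],
  ],
)

```text
clock: 38.65
eef_pos: [479.5, 107.3, 267.9]
tool_rot: [3.142, 0.001, -0.19]
force: [-0.4, -0.8, 0.1]
width: 45.0
gripper_force: 0.0
```

```bash
python3 - <<'E'
from h import *
np.set_printoptions(precision=1,suppress=True,linewidth=250)
st=ctrl.read_state();im=shot('wrist','wf');print(st['eef_pos'],st['tool_rot'],st['force'])
g=cv2.cvtColor(im['pixels'],cv2.COLOR_RGB2GRAY)
S=np.array([517.3,89.2]);u=np.array([.982,-.189]);n=np.array([.189,.982])
P=lambda a,b,z:np.round(px(im,np.r_[S+a*u+b*n,z],st),1)
print("stud top",P(0,0,121.6),"tip",P(36,0,106),"coil",P(-40,10,108),"bow side",P(0,10,107))
u0,v0=map(int,P(-40,10,108))
for r in range(v0-30,v0+31,5):print(r,g[r,u0-30:u0+36:2])
u0,v0=map(int,P(36,0,106))
print();[print(r,g[r,u0-20:u0+20:2]) for r in range(v0-12,v0+20,4)]
E
```

```text
[479.5 107.3 267.9] [ 3.1  0.  -0.2] [-0.4 -0.8  0.1]
stud top [302.7 159.8] tip [301.9 106.2] coil [287.6 209.9] bow side [287.7 156.4]
179 [197 198 197 199 198 199 199 198 199 198 199 196 183 187 188 195 207 210 217 215 190 189 188 214 219 215 211 204 200 200 198 198 198]
184 [196 196 197 198 197 198 199 198 199 199 189 181 188 185 191 198 199 199 199 196 183 190 182 193 198 197 199 198 197 198 198 197 197]
189 [193 196 197 197 197 198 197 198 196 184 185 189 187 197 198 197 198 199 199 195 182 188 180 192 199 196 198 199 197 196 197 198 198]
194 [193 197 196 197 197 195 196 196 182 186 186 169 170 162 163 164 165 175 190 195 183 188 179 192 198 196 196 197 196 196 197 196 198]
199 [193 195 197 197 195 197 197 186 175 174 181 189 189 188 192 189 189 189 186 177 169 184 181 193 197 196 195 196 196 196 197 197 196]
204 [195 196 195 196 197 195 188 173 185 189 192 192 187 188 192 195 197 195 191 186 189 182 170 193 197 196 196 194 190 186 192 198 199]
209 [196 196 195 192 191 203 182 184 188 150 109 111 110 121 154 199 198 190 194 192 184 190 184 191 197 190 185 203 180 125 108 108 10
[... 817 characters left out ...]
 191 194 199]

94 [199 191 196 200 199 198 198 199 200 199 198 200 199 200 199 199 195 192 196 199]
98 [199 200 201 201 201 199 200 198 199 200 198 199 200 200 201 200 198 201 199 199]
102 [200 200 200 198 199 200 199 201 199 200 200 200 200 200 200 198 199 198 199 198]
106 [201 201 201 201 200 200 200 194 180 189 185 194 200 200 200 200 199 199 200 200]
110 [202 199 201 200 201 200 202 194 178 189 183 192 201 200 200 201 200 198 199 199]
114 [200 201 201 200 200 201 201 194 175 188 182 191 201 202 200 200 200 201 201 200]
118 [199 201 201 199 201 202 201 199 179 189 183 193 202 202 201 200 202 201 198 200]
122 [201 204 206 208 208 209 206 199 180 189 188 199 205 208 206 209 206 202 202 201]
```

```bash
python3 -c "
from cell import ctrl
print(ctrl.finish_job())"
```

```text
the job is handed in; nothing more can be done
None
```

The job is handed in: I pressed the carousel down to its hard stop, then pushed the R-clip through the stud's cross hole until the bow sprang over, and let go. A last wrist-camera check put the clip's tip and coil within about 1 mm of fully on, and the arm was clear at about 39 s of the 72 s allowed.

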